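# Pack the square pastry stamp and hasp the case

## Task

Take the square pastry stamp out of the compartmented bin and stand it upright on the floor of the plywood case, beside the stamp already there, and let go. Then shut the case's lid fully, and after that swing the steel hasp down over the catch until it lies flat against the front of the case. Leave the other stamps where they are.

Things in the scene. Friction and masses are not known exactly. Their poses are not given: they have to be found in the camera images.
- case: Plywood case fixed to the table, 140 (x) x 240 (y) x 75 mm high without its lid, walls and floor 6 mm thick, inside one open space 128 x 228 x 69 mm. Origin: centre of its underside; its front (catch side) faces its own -x, the lid hinge runs along the top of its +x side. Its free floor space is on its +y half; the kept stamp stands on its -y half.
- case_lid (a joint): Angle of the lid, rad: 0 shut, about 1.57 upright, grows as it opens. A flat plywood board 140 x 240 x 12 mm that lies on the case's rim when shut (top at 87 mm). The stiff hinge keeps it at any angle; a push of about 3 to 5 N near its front edge moves it.
- lid_hinge (a point): Middle of the lid's hinge axis (the axis is the case's y): case frame x +70, y 0, z 75 mm. The board's underside passes through the axis.
- lid_front (a point): Middle of the lid's front edge at its outer (upper) face, 140 mm from the hinge axis and 12 mm outside it; moves with the lid.
- hasp (a joint): Angle of the hasp about its hinge on the lid's front edge (axis: the case's y), relative to the lid, rad. With the lid shut: 0 hangs straight down against the front, over the catch; 1.57 points level out to the front; 3.1 would point straight up. Slight friction keeps it at any angle (about 1 N at its end moves it).
- hasp_hinge (a point): Middle of the hasp's hinge, 5 mm in front of the lid's front edge and 6 mm above the lid's underside; with the lid shut at case frame x -75, y 0, z 81 mm. The knuckle is a 9 mm bar, 56 mm long.
- hasp_tip (a point): Middle of the hasp's free end, 55 mm from its hinge. The hasp is a steel leaf 56 mm wide, 3 mm thick, with a slot 16 mm wide in its middle from 24 to 40 mm from the hinge; on either side of the slot is a 20 mm wide strip on which it can be pushed.
- case_catch (a point): Outer end of the catch, a fixed steel staple 8 mm wide (y) and 10 mm high that stands out 18 mm from the middle of the case's front, 49 mm above the table; it comes 11 mm through the slot of the closed hasp, so push the hasp beside it.
- bin: Grey plastic bin fixed to the table, 85 (x) x 235 (y) x 26 mm high, walls and floor 5 mm, two dividers make three compartments in a row along its y, about 77 mm apart, one stamp in each. Origin: centre of its underside.
- square_stamp: The stamp to pack: 52 mm square white plastic plate 20 mm thick, with an upright wooden stem on top (24 mm diameter, from 20 to 54 mm above the underside). Mass about 80 g. Origin: centre of its underside, z up the stem. Stands in any of the three compartments.
- round_stamp: Bystander in the bin: round, scalloped, 55 mm diameter white plastic plate 20 mm thick, with an upright wooden stem on top (24 mm diameter, from 20 to 54 mm above the underside). Mass about 80 g. Origin: centre of its underside, z up the stem. 
- oval_stamp: Bystander in the bin: oval 64 x 36 mm white plastic plate 20 mm thick, with an upright wooden stem on top (24 mm diameter, from 20 to 54 mm above the underside). Mass about 80 g. Origin: centre of its underside, z up the stem. 
- kept_stamp: Bystander already in the case: round, scalloped, 55 mm diameter white plastic plate 20 mm thick, with an upright wooden stem on top (24 mm diameter, from 20 to 54 mm above the underside). Mass about 80 g. Origin: centre of its underside, z up the stem. 
Mind the look-alikes: they are no part of the job. Leave any pink look-alike of the square_stamp alone.

How it is judged:
On the way, in this order (a step that is already met when the one before it is completed fails the run):
1. the square stamp stands upright on the case's floor, released, with the lid still open (x of square_stamp in the frame of case between -0.064 and 0.064 m and y of square_stamp in the frame of case between -0.114 and 0.114 m and z of square_stamp in the frame of case between 0 and 0.014 m and angle between square_stamp's own z axis and vertical below 0.15 rad and linear speed of square_stamp below 0.02 m/s and contact force between square_stamp and the fingers below 0.1 N and value of joint case_lid above 0.5 rad), for 0.2 s.
2. the lid is shut (under 0.05 rad), the hasp not yet over the catch (value of joint case_lid below 0.05 rad and value of joint hasp above 0.2 rad), for 0.1 s.
3. the hasp is swung down over the catch (under 0.12 rad) with the lid shut (value of joint case_lid below 0.05 rad and value of joint hasp below 0.12 rad), for 0.2 s.
At the end, for the whole second after the job is handed in: The square stamp and the kept stamp both stand upright (within 0.15 rad) on the case's floor inside its walls, the lid is shut (under 0.05 rad), the hasp hangs over the catch (under 0.12 rad from flat against the front), and all is at rest (all of step 3 and x of square_stamp in the frame of case between -0.064 and 0.064 m and y of square_stamp in the frame of case between -0.114 and 0.114 m and z of square_stamp in the frame of case between 0 and 0.014 m and angle between each of square_stamp, kept_stamp's own z axis and vertical below 0.15 rad and x of kept_stamp in the frame of case between -0.064 and 0.064 m and y of kept_stamp in the frame of case between -0.114 and 0.114 m and z of kept_stamp in the frame of case between 0 and 0.014 m and linear speed of square_stamp below 0.02 m/s and velocity of joint case_lid between -0.05 and 0.05 rad/s and velocity of joint hasp between -0.05 and 0.05 rad/s); the robot touches nothing.
It fails at once if a stamp that was to be left alone was moved by more than 30 mm (distance of any of round_stamp, oval_stamp, kept_stamp from where it was at the start of the episode above 0.03 m).
It also fails if it takes over 69 s, if anything falls off the work surface, if the arm or the gripper's body presses on something with over 40 N, if the wrist force passes 120 N, or if a joint passes its speed limit or range.

## Robot

A 6-joint arm with a two-finger parallel gripper is mounted at the origin on the work surface. World frame = base frame: x ahead of the robot, y to its left, z up, the work surface at z = 0. Lengths are in m, angles in rad, forces in N, time in s.
With the tool pointing down it reaches from about 0.3 to 0.875 m from the base axis. Payload 6.4 kg.
Tool frame: the origin (TCP) lies on the front face of the gripper's body, between the roots of the fingers; the fingertips stand 73 mm ahead of it and the grasp point (between the pads) lies ctrl.pinch_z ahead of it (ctrl.pinch_z is the distance from the TCP to the grasp point, in m); z points along the fingers, x is the direction in which the jaws open and shut, and the axes are right-handed (so a half turn about z gives the same grasp; the last joint's range is limited). The gripper opens to 85 mm and grips with 20 to 120 N. Pads are 22 mm wide; open, the fingers measure 114 mm over their backs; the gripper's body (76 mm by 85 mm) begins 54 mm behind the grasp point. The pads swing forward as they close: fully open they stand 13 mm farther back than shut.
Start: joints at [-1.473, 0.181, 1.607, -0, 1.354, -0.206], TCP at [0.172, -0.549, 0.304] pointing down, gripper open.
Joint ranges: [-2.99, 2.99], [-0.89, 2.07], [0.3, 2.58], [-1.14, 4.28], [0, 2.63], [-3.12, 3.12]. Speed limits (rad/s): [2.57, 2.57, 3.01, 3.14, 3.14, 3.14].

## Interface

Orientations are given as a unit quaternion [w, x, y, z].
In Python, from bench import ctrl gives the robot as it stands.
- The arm moves only by the tool move_arm, never from a script. Its argument "rows" is text: rows parted by semicolons, each of 7 numbers parted by spaces: the shift along the tool's x, y, z in cm, then the turn, a rotation vector about the tool's x, y, z in degrees, then the opening, from 0 (shut) to 1 (fully open). In form: x y z rx ry rz grip; .... A call has 1 to 20 rows; each row shifts and turns the commanded pose from where the row before left it, along the tool's axes as they then stand; what a row does not reach is not made up. A row lasts 1/10 s, in which the tool goes at most 50 mm and 8.59 degrees, less where a joint would pass 70% of its speed; a pose out of reach is approached as far as the arm can. A call with a gripper value outside its range is refused whole. The fingers move at their own pace and stop on an object; the grip force is fixed at half the most. Time passes only in rows, so rows that do not move let the fingers close. It gives the time, the measured TCP pose, the force and the opening at its end, in the units of the state.
- ctrl.get_obs(): the state, without advancing time (a new reading comes with each control period).
- ctrl.camera(name): name is "scene" or "top" or "wrist"; returns a dict with "color" (480x640x3 uint8, blue, green, red), "fx", "fy", "cx", "cy" (pixels), "rvec" (rotation vector, rad) and "tvec" (3), from world to camera coordinates, as OpenCV has them. Camera axes: x right, y down, z forward; pixel columns grow to the right and rows downward; lengths in m; the calibration is good to about 2 mm. A picture is of the moment at which its call begins. There is no depth.
- ctrl.hand_in(): hands the job in, once; it reports no verdict.
Trained networks look in the newest picture that a camera, given by its name, has taken for a name from the list of things; names that differ only in an ending like _2 or _b are one class to them, and where a whole thing is asked for, a point or a joint stands for the part that bears it (a point fixed in the world has none). Each returns a list of dicts, best first, with "confidence" (0 to 1); they miss things now and then, are a little off and sometimes report something else, mostly with a low value. They report only what shows in the picture. A call takes as long as a camera call. They do not tell look-alikes from the thing itself.
- ctrl.look_for(camera, query): "bbox" ([left, top, right, bottom] in pixels, round what is visible of it).
- ctrl.trace(camera, query): "region" (480x640 bool, what is visible of it) and "bbox" ([left, top, right, bottom] in pixels, round what is visible of it).
The state is a dict: "time_s": time; "q": joint angles; "dq": joint speeds; "joint_efforts": joint torques, N m; "eef_pos": TCP position; "eef_rot": TCP orientation; "wrist_force": force on the tool from outside, world axes, zero at the start; "torque": the same for the moment, N m; "opening": opening from 0.0 (shut) to 1.0 (fully open).
Only numpy, scipy, OpenCV 4.12 (cv2) and the standard library are available. Lean on these libraries where they do the work, as an engineer would, in place of code of your own. Each camera call takes 0.05 s, during which the arm holds its last target.

## Working session

There is one attempt and no reset: what is moved stays moved. The work goes in short steps, Python scripts to look and compute and a tool call to move; the robot and the scene stay as the last step left them, time stands still between calls to the robot, and variables do not carry over. Pictures are saved under pics/ and viewed, and the job is handed in when it is done.

Besides the shell and the picture viewer there is one more tool, called after "Call:" as name(argument=value, ...) on one line, values as JSON. move_arm: Moves the arm, as the interface text tells. Its arguments: {"type":"object","properties":{"rows":{"type":"string"}},"required":["rows"]}

```bash
mkdir -p pics; ls; cat > h.py <<'E'
import numpy as np,cv2
from scipy.spatial.transform import Rotation as R
from bench import ctrl
def cam(n,save=None):
    c=ctrl.camera(n)
    if save: cv2.imwrite('pics/'+save+'.png',c['color'])
    return c
def mats(c):
    Rm=cv2.Rodrigues(np.array(c['rvec'],float))[0]; t=np.array(c['tvec'],float).ravel()
    return Rm,t
def ray(c,u,v,z):
    Rm,t=mats(c); d=Rm.T@np.array([(u-c['cx'])/c['fx'],(v-c['cy'])/c['fy'],1]); o=-Rm.T@t
    return o+d*(z-o[2])/d[2]
def proj(c,p):
    Rm,t=mats(c); q=Rm@np.array(p,float)+t
    return np.array([c['fx']*q[0]/q[2]+c['cx'],c['fy']*q[1]/q[2]+c['cy']])
E
python3 - <<'E'
from h import *
o=ctrl.get_obs(); print({k:np.round(v,4) for k,v in o.items()},ctrl.pinch_z)
for n in ['scene','top','wrist']:
    c=cam(n,n+'0'); Rm,t=mats(c); print(n,c['fx'],c['cx'],c['cy'],'pos',-Rm.T@t, 'fwd',Rm[2])
    for q in ['case','case_lid','hasp','bin','square_stamp','round_stamp','oval_stamp','kept_stamp','case_catch','hasp_tip','lid_front']:
        print(n,q,[(np.round(d['bbox'],0).astype(int).tolist(),round(d['confidence'],2)) for d in ctrl.look_for(n,q)][:4])
E
```

```text
pics
{'time_s': np.float64(0.0), 'q': array([-1.4733,  0.1815,  1.608 , -0.    ,  1.3538, -0.2063]), 'dq': array([ 0.0008,  0.0003,  0.0008, -0.0015, -0.0001, -0.0007]), 'joint_efforts': array([ 2.50000e-03, -4.44870e+01, -3.51336e+01, -1.00000e-04,
        9.10000e-03, -0.00000e+00]), 'eef_pos': array([ 0.172 , -0.5482,  0.303 ]), 'eef_rot': array([-6.00e-04,  8.06e-01, -5.92e-01, -6.00e-04]), 'wrist_force': array([-0.0043,  1.1146, -0.1059]), 'torque': array([ 0.0063,  0.0119, -0.0237]), 'opening': np.float64(1.0006)} 0.0539
scene 549.7107274622188 320.785175604678 237.86444359760506 pos [1.0708913  0.35955734 1.04724789] fwd [-0.44135396 -0.35670561 -0.823388  ]
scene case [([326, 262, 467, 360], 0.59)]
scene case_lid [([329, 291, 468, 353], 0.9)]
scene hasp [([381, 292, 420, 310], 0.89), ([204, 164, 297, 235], 0.7)]
scene bin [([206, 162, 293, 236], 0.79)]
scene square_stamp [([314, 203, 348, 231], 0.94), ([294, 165, 323, 195], 0.88), ([222, 238, 250, 264], 0.74)]
scene round_stamp [([238, 182, 262, 209], 0.77), ([384, 294, 415, 309], 0.45)]
scene oval_stamp [([327, 290, 469, 351
[... 709 characters left out ...]
, 282, 356, 307], 0.88), ([387, 243, 414, 269], 0.71), ([387, 186, 418, 213], 0.68)]
top round_stamp [([423, 245, 452, 275], 0.7)]
top oval_stamp [([466, 244, 488, 278], 0.62)]
top kept_stamp [([228, 200, 255, 232], 0.87)]
top case_catch [([108, 143, 289, 294], 0.7)]
top hasp_tip [([140, 142, 189, 180], 0.81)]
top lid_front [([107, 145, 252, 225], 0.83)]
wrist 432.1287581987255 315.1715731320181 234.67652146317096 pos [ 0.24088945 -0.52713226  0.37341494] fwd [-0.26876094 -0.08438307 -0.95950355]
wrist case []
wrist case_lid []
wrist hasp []
wrist bin []
wrist square_stamp []
wrist round_stamp []
wrist oval_stamp []
wrist kept_stamp []
wrist case_catch []
wrist hasp_tip []
wrist lid_front []
```

View pics/top0.png

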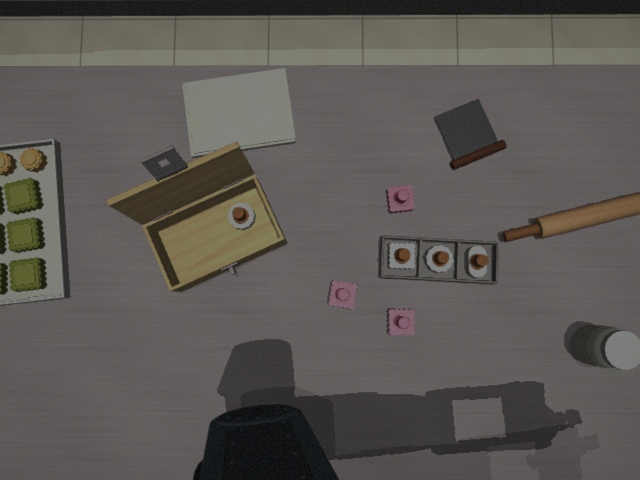

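View pics/scene0.png

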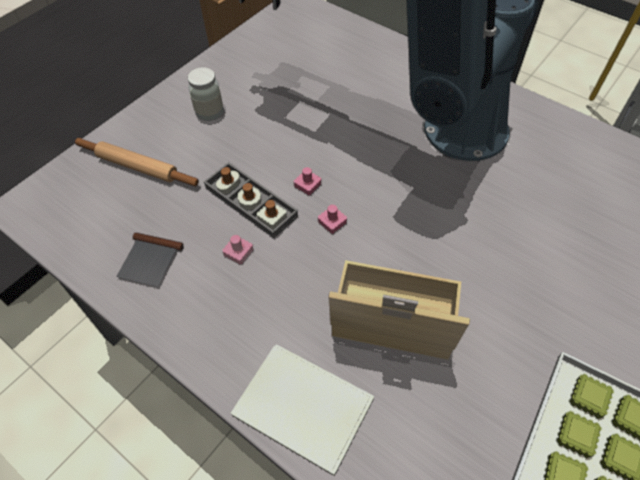

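The top view shows the square stamp in the bin's left compartment (402,256), with the case at (215,235) and its lid open away from the robot. The pink ones are look-alikes. Next I'll zoom in for corners.

```bash
python3 - <<'E'
import cv2
a=cv2.imread('pics/top0.png')
cv2.imwrite('pics/c1.png',cv2.resize(a[135:300,95:295],None,fx=4,fy=3.6,interpolation=cv2.INTER_CUBIC) if 0 else cv2.resize(a[140:290,100:300],None,fx=4,fy=4,interpolation=cv2.INTER_CUBIC))
cv2.imwrite('pics/c2.png',cv2.resize(a[230:290,370:510],None,fx=5,fy=5,interpolation=cv2.INTER_CUBIC))
b=cv2.imread('pics/scene0.png')
cv2.imwrite('pics/c3.png',cv2.resize(b[255:365,320:480],None,fx=5,fy=5,interpolation=cv2.INTER_CUBIC))
E
```

```text
(no output)
```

View pics/c1.png

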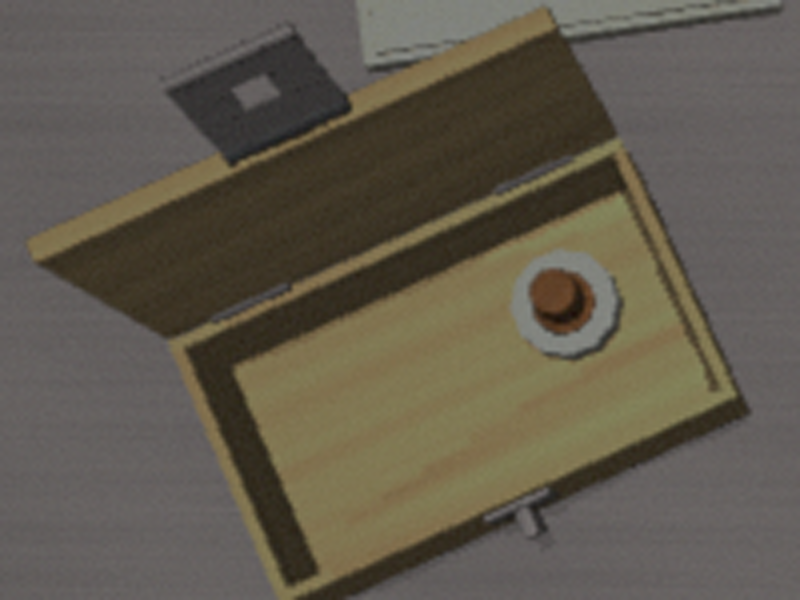

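View pics/c2.png

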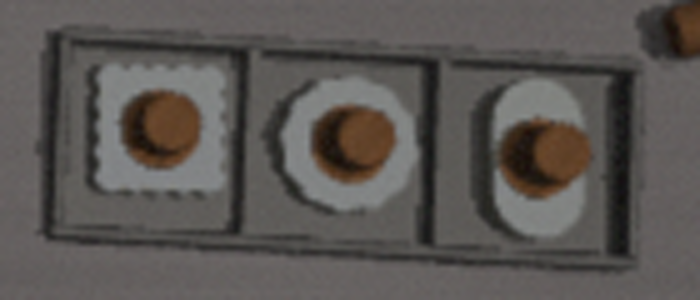

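View pics/c3.png

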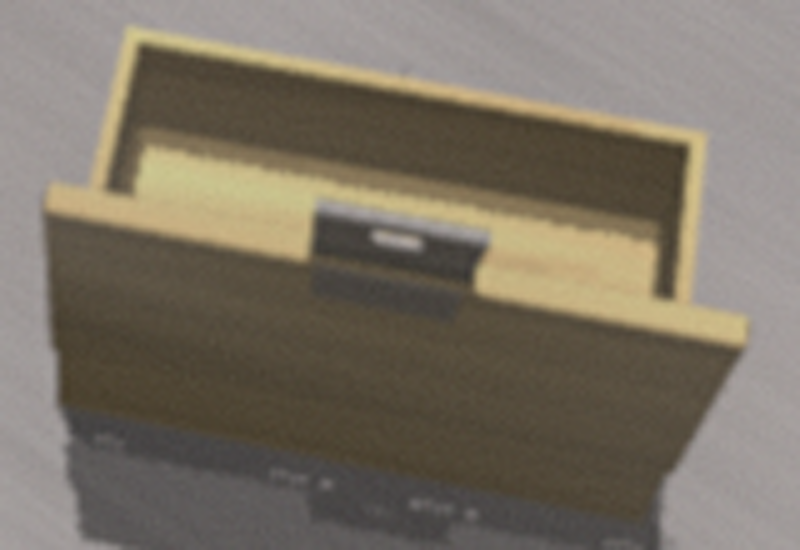

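```bash
cat > fit.py <<'E'
from h import *
from scipy.optimize import least_squares
def T(p,c): # case->world
    x,y,a=p[:3]; C,S=np.cos(a),np.sin(a)
    return np.array([x+C*c[0]-S*c[1],y+S*c[0]+C*c[1],c[2]])
def lid(th,u,w,y): return np.array([.070-u*np.cos(th)+w*np.sin(th),y,.075+u*np.sin(th)+w*np.cos(th)])
def hasp(th,ph,s,y,off=0): return lid(th,.145+s*np.sin(ph)+off*np.cos(ph),.006-s*np.cos(ph)+off*np.sin(ph),y)
E
python3 - <<'E'
from fit import *
ct=cam('top'); cs=cam('scene')
obs=[('t',lambda p:[-.07,-.12,.075],(284.2,238.8)),('t',lambda p:[.07,-.12,.075],(255.5,175.7)),('t',lambda p:[-.07,.12,.075],(171.2,289.5)),('t',lambda p:[.07,.12,.075],(142,225)),
('t',lambda p:[-.088,0,.05],(233.7,273.2)),
('t',lambda p:lid(p[3],.14,.012,.12),(107.5,200.5)),('t',lambda p:lid(p[3],.14,.012,-.12),(236.5,142)),
('t',lambda p:lid(p[3],.14,0,.12),(110,205.5)),('t',lambda p:lid(p[3],.14,0,-.12),(240,147)),
('t',lambda p:hasp(p[3],p[4],.055,.028),(140.8,161.2)),('t',lambda p:hasp(p[3],p[4],.055,-.028),(173.2,146.2)),
('s',lambda p:[-.07,-.12,.075],(346,260.6)),('s',lambda p:[-.07,.12,.075],(461,282)),
('s',lambda p:lid(p[3],.14,0,-.12),(330,292.4)),('s',lambda p:lid(p[3],.14,0,.12),(469.4,319)),
('s',lambda p:lid(p[3],.14,.012,-.12),(329.6,297)),('s',lambda p:lid(p[3],.14,.012,.12),(468.4,324.4)),
('s',lambda p:hasp(p[3],p[4],.055,-.028),(383.6,295.6)),('s',lambda p:hasp(p[3],p[4],.055,.028),(417.6,302))]
def f(p): return np.concatenate([proj(ct if k=='t' else cs,T(p,g(p)))-np.array(u) for k,g,u in obs])
c0=ray(ct,215,235,.075)
best=min((least_squares(f,[c0[0],c0[1],a,1.8,ph],loss='soft_l1') for a in (.4,-.4) for ph in (1.,2.,2.8)),key=lambda r:r.cost)
print(best.x,best.cost); print(np.round(best.fun.reshape(-1,2),1))
np.save('case.npy',best.x); p=best.x
print('hasp tip',T(p,hasp(p[3],p[4],.055,0)),'lidfront',T(p,lid(p[3],.14,.012,0)))
# stamp: bin
o=lambda u,v:(370+u/5,230+v/5)
for nm,px in [('sq stem top',o(173,118)),('rd stem top',o(367,136)),('ov',o(562,152))]: print(nm,ray(ct,*px,.054+.005))
sq=[o(97,66),o(224,68),o(226,190),o(98,192)]
P=[ray(ct,*q,.025) for q in sq]; print(np.round(P,4),np.mean(P,0))
for n in ['square_stamp','round_stamp','oval_stamp','kept_stamp']:
  for d in ctrl.look_for('top',n)[:4]:
    b=d['bbox']; print(n,d['confidence'],ray(ct,(b[0]+b[2])/2,(b[1]+b[3])/2,.02))
for q in [(52,32),(635,65),(632,262),(47,232)]: print('bin corner',ray(ct,*o(*q),.026))
print('kept stem', ray(ct,100+557/4,140+293/4,.06), 'kept plate',ray(ct,100+567/4,140+303/4,.026))
E
```

```text
[0.57683005 0.15162583 0.43411101 1.66378012 1.77750972] 12.14558742305615
[[ 0.1 -0.1]
 [-0.5 -1.7]
 [-1.3  1.3]
 [-0.1 -0. ]
 [-0.2  0.7]
 [-1.7 -1.1]
 [ 0.3 -1.3]
 [-1.8  0.2]
 [-0.4 -0.3]
 [ 0.2  0.5]
 [ 0.6  0.9]
 [-1.  -0.4]
 [ 0.1 -0.3]
 [-0.8 -2.1]
 [ 0.5 -1.4]
 [-1.9 -0.4]
 [ 0.8 -0.1]
 [-1.2  0.4]
 [-0.1  0.8]]
hasp tip [0.67270311 0.19607317 0.27136494] lidfront [0.66297031 0.19156099 0.21328102]
sq stem top [ 0.53717019 -0.2198867   0.059     ]
rd stem top [ 0.53037529 -0.29503621  0.059     ]
ov [ 0.52438215 -0.37034382  0.059     ]
[[ 0.5613 -0.1944  0.025 ]
 [ 0.5606 -0.2455  0.025 ]
 [ 0.5114 -0.2457  0.025 ]
 [ 0.5104 -0.1944  0.025 ]] [ 0.53591548 -0.21999454  0.025     ]
square_stamp 0.86 [ 0.40596902 -0.22326598  0.02      ]
square_stamp 0.8 [ 0.45806742 -0.09921182  0.02      ]
square_stamp 0.62 [ 0.6545999  -0.21902469  0.02      ]
square_stamp 0.55 [ 0.53629113 -0.21928537  0.02      ]
round_stamp 0.93 [ 0.53055221 -0.29638615  0.02      ]
oval_stamp 0.95 [ 0.52431511 -0.37002754  0.02      ]
kept_stamp 0.7 [0.61616971 0.10854527 0.02      ]
bin corner [ 0.57493752 -0.17626929  0.026     ]
bin corner [ 0.56217947 -0.41024313  0.026     ]
bin corner [ 0.48308333 -0.40674375  0.026     ]
bin corner [ 0.49421101 -0.17373351  0.026     ]
kept stem [0.61581289 0.10403944 0.06      ] kept plate [0.61651893 0.10504737 0.026     ]
```

Fit is consistent: case at (0.577,0.152), yaw 0.434, lid 1.66, hasp 1.78. The square stamp is at (0.536,-0.220). I'll turn the jaws to world x and go above the stamp.

Call:
move_arm(rows="0 0 0 0 0 -8.1 1;0 0 0 0 0 -8.1 1;0 0 0 0 0 -8.1 1;0 0 0 0 0 -8.1 1;0 0 0 0 0 -8.1 1;0 0 0 0 0 -8.1 1;0 0 0 0 0 -8.1 1;0 0 0 0 0 -8.1 1;0 0 0 0 0 -7.8 1")

```text
time_s: 3.0
eef_pos: [0.172, -0.5487, 0.3039]
eef_rot: [-0.0, 1.0, 0.003, -0.0]
wrist_force: [-0.6, 0.5, 0.3]
opening: 1.001
```

Call:
move_arm(rows="3 -2.7 0 0 0 0 1;3 -2.7 0 0 0 0 1;3 -2.7 0 0 0 0 1;3 -2.7 0 0 0 0 1;3 -2.7 0 0 0 0 1;3 -2.7 0 0 0 0 1;3 -2.7 0 0 0 0 1;3 -2.7 0 0 0 0 1;3 -2.7 0 0 0 0 1;3 -2.7 0 0 0 0 1;3 -2.7 2 0 0 0 1;3 -2.7 4 0 0 0 1;0 0 4 0 0 0 1;0 0 0 0 0 0 1;0 0 0 0 0 0 1")

```text
time_s: 4.5
eef_pos: [0.5281, -0.2279, 0.2087]
eef_rot: [-0.0, 1.0, 0.0, -0.001]
wrist_force: [0.6, -0.3, 0.1]
opening: 0.998
```

```bash
cat > st.py <<'E'
from h import *
def st():
    o=ctrl.get_obs(); w,x,y,z=o['eef_rot']; r=R.from_quat([x,y,z,w]).as_matrix()
    print('t',round(float(o['time_s']),2),'p',np.round(o['eef_pos'],4),'x',np.round(r[:,0],3),'z',np.round(r[:,2],3),'F',np.round(o['wrist_force'],1),'open',round(float(o['opening']),3),'q',np.round(o['q'],2))
    return o,r
E
python3 - <<'E'
from st import *
st()
c=cam('wrist','w1')
for d in ctrl.look_for('wrist','square_stamp'):
    b=d['bbox']; print(d['confidence'],np.round(b),ray(c,(b[0]+b[2])/2,(b[1]+b[3])/2,.025))
print(proj(c,[.5363,-.2195,.059]))
E
```

```text
t 4.5 p [ 0.5281 -0.2279  0.2087] x [ 1.     0.    -0.002] z [-0.002  0.001 -1.   ] F [ 0.6 -0.3  0.1] open 0.998 q [-0.61  0.28  1.69 -0.    1.17 -0.61]
0.78 [288. 169. 375. 259.] [ 0.53803482 -0.21746014  0.025     ]
0.7 [135.   0. 245.  61.] [ 0.46098488 -0.11619472  0.025     ]
0.62 [ 66. 166. 171. 254.] [ 0.40998108 -0.2146888   0.025     ]
0.6 [470. 165. 571. 259.] [ 0.65186472 -0.21610056  0.025     ]
[330.23707977 233.09121531]
```

View pics/w1.png

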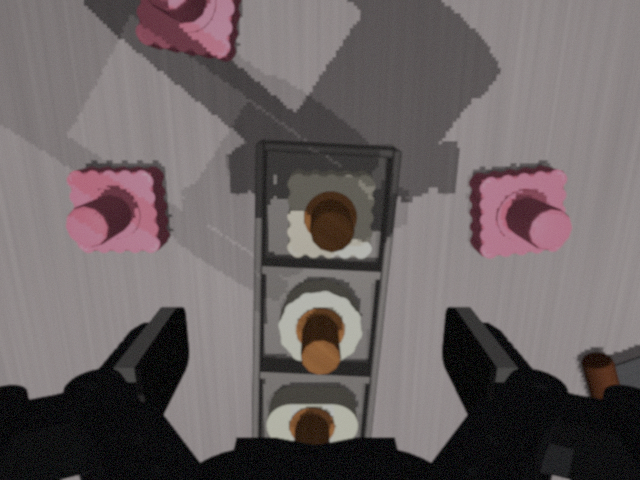

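The wrist view shows the white square stamp with its stem top at (333,235), and the prediction was (330,233). I'll centre on it and descend.

Call:
move_arm(rows="0.9 -0.9 0 0 0 0 1;0 0 3 0 0 0 1;0 0 3 0 0 0 1;0 0 2.6 0 0 0 1;0 0 1 0 0 0 1;0 0 0 0 0 0 1;0 0 0 0 0 0 1")

```text
time_s: 5.3
eef_pos: [0.5384, -0.2195, 0.1144]
eef_rot: [0.001, 1.0, -0.0, 0.001]
wrist_force: [0.3, -0.1, 0.0]
opening: 0.998
```

```bash
python3 - <<'E'
from st import *
st()
c=cam('wrist','w2')
E
```

```text
t 5.3 p [ 0.5384 -0.2195  0.1144] x [ 1.    -0.     0.002] z [ 0.002 -0.001 -1.   ] F [ 0.3 -0.1  0. ] open 0.998 q [-0.59  0.43  1.71  0.    0.99 -0.59]
```

View pics/w2.png

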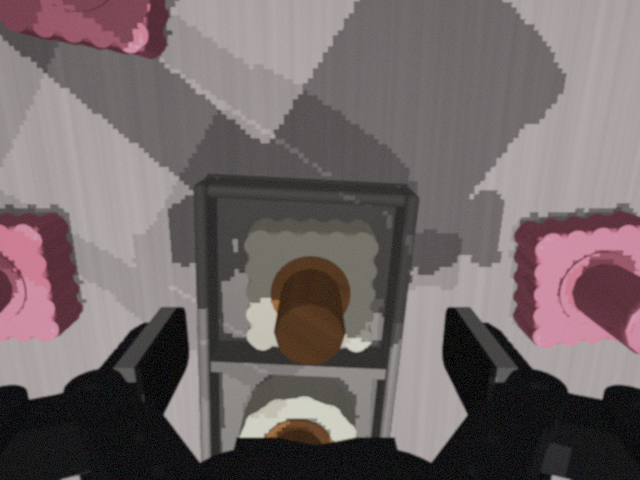

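The stem (310,335) is centred between the jaws. I'll descend 1.2 cm and close.

Call:
move_arm(rows="0 0 1.2 0 0 0 1;0 0 0 0 0 0 1;0 0 0 0 0 0 0.1;0 0 0 0 0 0 0.1;0 0 0 0 0 0 0.1;0 0 0 0 0 0 0.1;0 0 0 0 0 0 0.1;0 0 0 0 0 0 0.1;0 0 0 0 0 0 0.1;0 0 0 0 0 0 0.1")

```text
time_s: 6.35
eef_pos: [0.5377, -0.2191, 0.1011]
eef_rot: [0.0, 1.0, 0.0, 0.0]
wrist_force: [-0.0, -0.1, 4.3]
opening: 0.263
```

Call:
move_arm(rows="0 0 -1 0 0 0 0.1;0 0 -3 0 0 0 0.1;0 0 -4 0 0 0 0.1;0 0 -4 0 0 0 0.1;0 0 -3 0 0 0 0.1;0 0 -1 0 0 0 0.1;0 0 0 0 0 0 0.1")

```text
time_s: 7.05
eef_pos: [0.5378, -0.2191, 0.2621]
eef_rot: [0.001, 1.0, 0.0, 0.001]
wrist_force: [0.5, 0.7, -0.8]
opening: 0.261
```

```bash
python3 - <<'E'
from st import *
o,r=st()
c=cam('wrist','w3')
p=np.load('case.npy')
import fit
t=fit.T(p,[0,.055,.006]); print('target',t,'d',t-o['eef_pos'])
E
```

```text
t 7.05 p [ 0.5378 -0.2191  0.2621] x [1.    0.    0.002] z [ 0.002 -0.002 -1.   ] F [ 0.5  0.7 -0.8] open 0.261 q [-0.59  0.23  1.63 -0.    1.27 -0.59]
target [0.55369683 0.20152427 0.006     ] d [ 0.0158805   0.420666   -0.25612577]
```

View pics/w3.png

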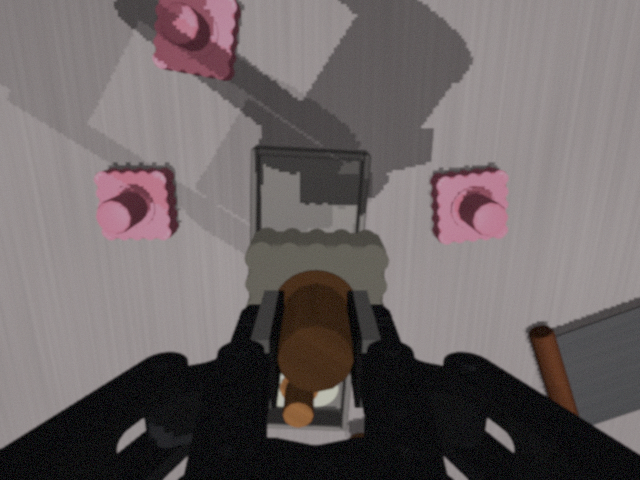

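Stamp held (opening 0.26). I'll move it over the case and turn it to align.

Call:
move_arm(rows="0 -2 0 0 0 0 0.1;0.1 -4 0 0 0 0 0.1;0.2 -4 0 0 0 0 0.1;0.2 -4 0 0 0 0 0.1;0.2 -4 0 0 0 0 0.1;0.2 -4 0 0 0 0 0.1;0.2 -4 0 0 0 0 0.1;0.2 -4 0 0 0 0 0.1;0.2 -4 0 0 0 0 0.1;0.1 -4 0 0 0 0 0.1;0.1 -3 0 0 0 0 0.1;0.1 -1 0 0 0 0 0.1;0 0 0 0 0 -8.3 0.1;0 0 0 0 0 -8.3 0.1;0 0 0 0 0 -8.3 0.1;0 0 0 0 0 0 0.1;0 0 0 0 0 0 0.1")

```text
time_s: 8.8
eef_pos: [0.5547, 0.2008, 0.2594]
eef_rot: [-0.0, 0.977, 0.214, -0.001]
wrist_force: [1.2, 0.0, -0.5]
opening: 0.261
```

```bash
python3 - <<'E'
from st import *
import fit
o,r=st()
c=cam('wrist','w4'); cam('top','t4')
p=np.load('case.npy')
t=fit.T(p,[0,.055,.104]); print('d tool',r.T@(t-o['eef_pos']))
E
```

```text
t 8.8 p [0.5547 0.2008 0.2594] x [ 0.909  0.417 -0.002] z [-0.002 -0.    -1.   ] F [ 1.2  0.  -0.5] open 0.261 q [ 0.15  0.26  1.61 -0.    1.28 -0.28]
d tool [-0.00021835 -0.00095978  0.15539893]
```

View pics/w4.png

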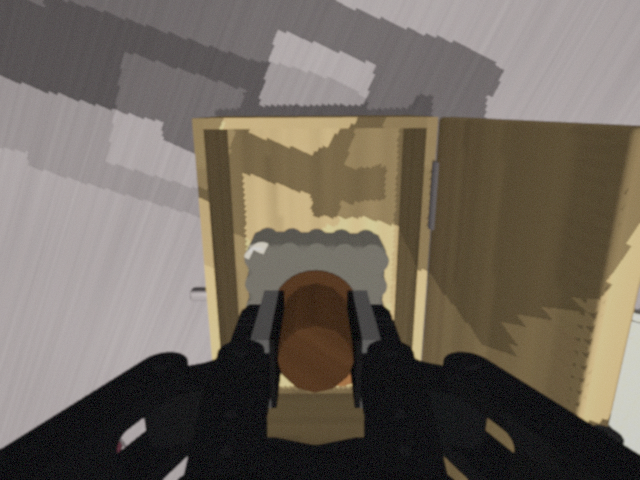

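View pics/t4.png

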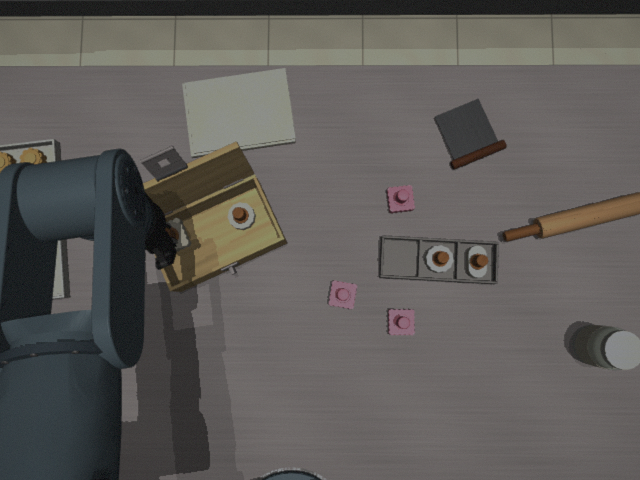

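Aligned; nothing sits below the stamp on the free half. Descending.

Call:
move_arm(rows="0 -0.1 2 0 0 0 0.1;0 0 3 0 0 0 0.1;0 0 3 0 0 0 0.1;0 0 3 0 0 0 0.1;0 0 2 0 0 0 0.1;0 0 1 0 0 0 0.1;0 0 0.6 0 0 0 0.1;0 0 0.4 0 0 0 0.1;0 0 0 0 0 0 0.1;0 0 0 0 0 0 0.1")

```text
time_s: 9.9
eef_pos: [0.5556, 0.2021, 0.1117]
eef_rot: [0.0, 0.976, 0.216, 0.001]
wrist_force: [0.3, -0.4, -2.0]
opening: 0.264
```

```bash
python3 - <<'E'
from st import *
st()
E
```

```text
t 9.9 p [0.5556 0.2021 0.1117] x [0.907 0.421 0.002] z [ 0.002  0.    -1.   ] F [ 0.3 -0.4 -2. ] open 0.264 q [ 0.15  0.45  1.69  0.    1.   -0.29]
```

Call:
move_arm(rows="0 0 0.4 0 0 0 0.1;0 0 0.3 0 0 0 0.1;0 0 0 0 0 0 0.1;0 0 0 0 0 0 0.1")

```text
time_s: 10.3
eef_pos: [0.5548, 0.202, 0.1036]
eef_rot: [-0.0, 0.976, 0.216, -0.0]
wrist_force: [1.2, 0.3, -0.8]
opening: 0.26
```

Call:
move_arm(rows="0 0 0.15 0 0 0 0.1;0 0 0 0 0 0 0.1;0 0 0 0 0 0 0.1")

```text
time_s: 10.6
eef_pos: [0.5549, 0.202, 0.1022]
eef_rot: [0.0, 0.976, 0.216, -0.0]
wrist_force: [0.3, -0.6, -1.0]
opening: 0.263
```

Call:
move_arm(rows="0 0 0.1 0 0 0 0.1;0 0 0 0 0 0 0.1;0 0 0 0 0 0 0.35;0 0 0 0 0 0 0.5;0 0 0 0 0 0 0.6;0 0 0 0 0 0 0.6;0 0 0 0 0 0 0.6;0 0 0 0 0 0 0.6")

```text
time_s: 11.4
eef_pos: [0.5549, 0.202, 0.1011]
eef_rot: [-0.0, 0.976, 0.216, -0.0]
wrist_force: [0.8, 0.6, -0.7]
opening: 0.594
```

Call:
move_arm(rows="0 0 -1 0 0 0 0.6;0 0 -2 0 0 0 0.6;0 0 -3 0 0 0 0.6;0 0 -4 0 0 0 0.6;0 0 -4 0 0 0 0.6;0 0 -4 0 0 0 0.6;0 0 -4 0 0 0 0.6;0 0 0 0 0 0 0.6;0 0 0 0 0 0 0.6")

```text
time_s: 12.3
eef_pos: [0.5553, 0.2021, 0.3232]
eef_rot: [0.0, 0.976, 0.216, 0.002]
wrist_force: [-0.6, 0.1, -0.4]
opening: 0.599
```

```bash
python3 - <<'E'
from st import *
st()
c=cam('wrist','w5')
import fit
p=np.load('case.npy')
for d in ctrl.look_for('wrist','square_stamp')+ctrl.look_for('wrist','kept_stamp'):
    b=d['bbox']; w=ray(c,(b[0]+b[2])/2,(b[1]+b[3])/2,.026); print(d['confidence'],np.round(b),w)
E
```

```text
t 12.3 p [0.5553 0.2021 0.3232] x [0.907 0.421 0.003] z [ 0.003  0.001 -1.   ] F [-0.6  0.1 -0.4] open 0.599 q [ 0.15  0.2   1.55 -0.    1.39 -0.29]
0.67 [282. 161. 343. 225.] [0.55464918 0.2025625  0.026     ]
0.79 [303. 280. 360. 339.] [0.6166114  0.10988399 0.026     ]
```

View pics/w5.png

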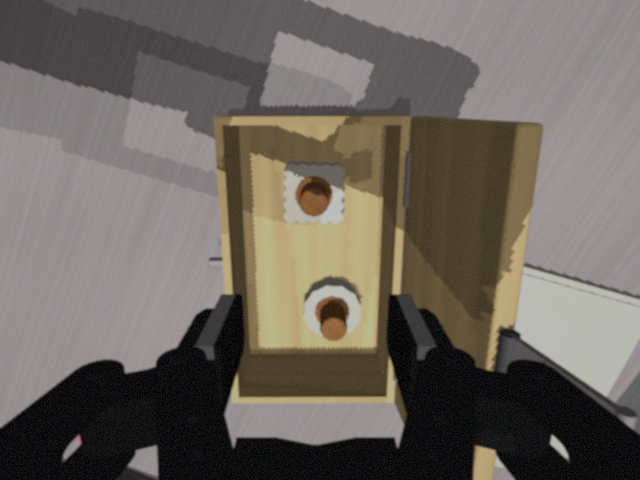

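Both stamps stand upright in the case. Next I'll close the fingers, go over and behind the lid at case y=+85 (clear of the hasp), and sweep it along its arc.

Call:
move_arm(rows="0 -1 -2 0 0 0 0;0 -1 -2 0 0 0 0;2 -1 0 0 0 0 0;3 0 0 0 0 0 0;3 0 0 0 0 0 0;3 0 0 0 0 0 0;1.5 0 0 0 0 0 0;0 0 0 0 0 0 0;0 0 0 0 0 0 0")

```text
time_s: 13.35
eef_pos: [0.6551, 0.2817, 0.3591]
eef_rot: [0.0, 0.976, 0.216, -0.002]
wrist_force: [-1.0, 0.0, -0.2]
opening: -0.005
```

```bash
cat > tip.py <<'E'
from st import *
import fit
p=np.load('case.npy')
def tip():
    o,r=st()
    t=o['eef_pos']+r[:,2]*.073; a=p[2]; d=t-np.array([p[0],p[1],0]); 
    tc=np.array([np.cos(a)*d[0]+np.sin(a)*d[1],-np.sin(a)*d[0]+np.cos(a)*d[1],d[2]]); print('tip in case',np.round(tc,4)); return tc
E
python3 - <<'E'
from tip import *
tip(); cam('wrist','w6'); cam('scene','s6')
E
```

```text
t 13.35 p [0.6551 0.2817 0.3591] x [ 0.907  0.421 -0.004] z [-0.003 -0.001 -1.   ] F [-1.   0.  -0.2] open -0.005 q [ 0.24  0.46  1.15 -0.    1.54 -0.19]
tip in case [0.1254 0.0851 0.2861]
```

View pics/w6.png

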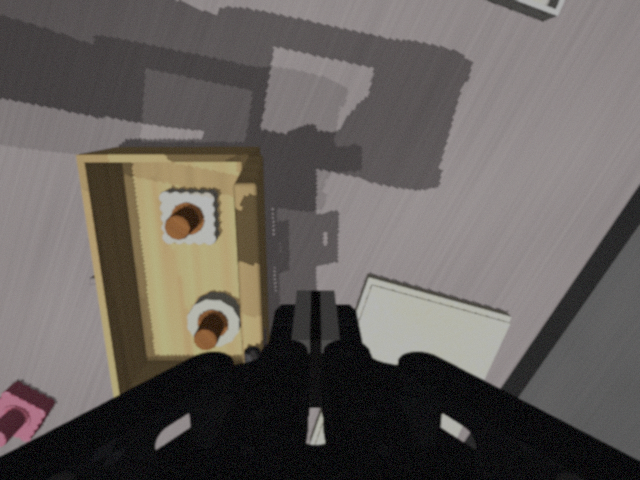

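View pics/s6.png

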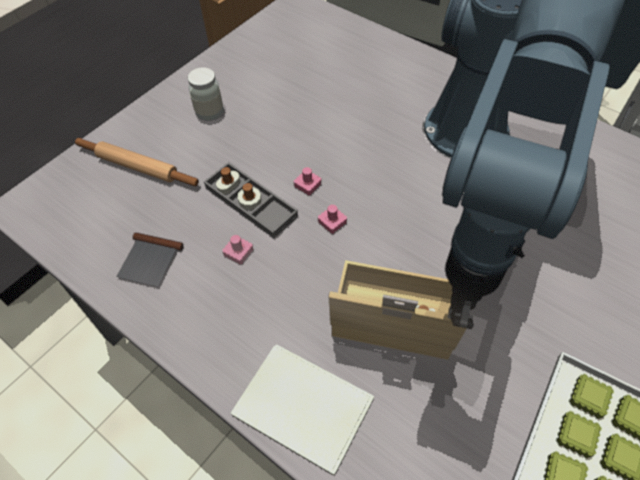

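Call:
move_arm(rows="0 0 2 0 0 0 0;0 0 3 0 0 0 0;0 0 2.5 0 0 0 0;0 0 1.1 0 0 0 0;0 0 0 0 0 0 0;0 0 0 0 0 0 0")

```text
time_s: 14.05
eef_pos: [0.6559, 0.2819, 0.2767]
eef_rot: [-0.0, 0.976, 0.216, 0.001]
wrist_force: [-0.1, 0.3, -0.6]
opening: 0.003
```

```bash
python3 - <<'E'
from tip import *
tc=tip()
prev=tc
for th in np.arange(1.66,-.02,-.08):
    th=max(th,0)
    q=np.array([.07-.125*np.cos(th)+.012*np.sin(th)+.0145,0,.075+.125*np.sin(th)+.012*np.cos(th)])
    print(round(th,2),np.round(q*100,2),'row',np.round((q-prev)[[0,2]]*[100,-100],2)); prev=q
E
```

```text
t 14.05 p [0.6559 0.2819 0.2767] x [0.907 0.421 0.002] z [ 0.002  0.    -1.   ] F [-0.1  0.3 -0.6] open 0.003 q [ 0.24  0.51  1.24 -0.    1.39 -0.19]
tip in case [0.1267 0.0849 0.2037]
1.66 [10.76  0.   19.84] row [-1.91  0.52]
1.58 [ 9.76  0.   19.99] row [-0.99 -0.15]
1.5 [ 8.76  0.   20.05] row [-1.   -0.07]
1.42 [ 7.76  0.   20.04] row [-1.    0.02]
1.34 [ 6.76  0.   19.94] row [-1.   0.1]
1.26 [ 5.77  0.   19.77] row [-0.99  0.17]
1.18 [ 4.8   0.   19.51] row [-0.97  0.25]
1.1 [ 3.85  0.   19.18] row [-0.95  0.33]
1.02 [ 2.93  0.   18.78] row [-0.92  0.41]
0.94 [ 2.05  0.   18.3 ] row [-0.88  0.48]
0.86 [ 1.2   0.   17.76] row [-0.84  0.55]
0.78 [ 0.41  0.   17.14] row [-0.8   0.61]
0.7 [-0.34  0.   16.47] row [-0.74  0.67]
0.62 [-1.03  0.   15.74] row [-0.69  0.73]
0.54 [-1.65  0.   14.96] row [-0.63  0.78]
0.46 [-2.22  0.   14.12] row [-0.56  0.83]
0.38 [-2.71  0.   13.25] row [-0.5   0.87]
0.3 [-3.14  0.   12.34] row [-0.42  0.91]
0.22 [-3.49  0.   11.4 ] row [-0.35  0.94]
0.14 [-3.76  0.   10.43] row [-0.27  0.97]
0.06 [-3.96  0.    9.45] row [-0.2   0.99]
```

Call:
move_arm(rows="-1 0.0 0.5 0 0 0 0;-0.9 0 0 0 0 0 0;-1 0 -0.1 0 0 0 0;-1 0 -0.1 0 0 0 0;-1 0 0 0 0 0 0;-1 0 0.1 0 0 0 0;-1 0 0.2 0 0 0 0;-1 0 0.25 0 0 0 0;-0.95 0 0.3 0 0 0 0;-0.9 0 0.4 0 0 0 0;-0.9 0 0.5 0 0 0 0")

```text
time_s: 15.15
eef_pos: [0.5583, 0.2367, 0.2545]
eef_rot: [0.0, 0.976, 0.216, -0.0]
wrist_force: [0.8, 0.5, 1.6]
opening: 0.001
```

```bash
python3 - <<'E'
from tip import *
tip(); cam('wrist','w7'); cam('scene','s7')
E
python3 -c "
import cv2
a=cv2.imread('pics/s7.png')[200:380,280:520];b=cv2.imread('pics/w7.png')
cv2.imwrite('pics/s7c.png',cv2.resize(a,None,fx=3.3,fy=3.3))"
```

```text
t 15.15 p [0.5583 0.2367 0.2545] x [ 0.907  0.421 -0.   ] z [-0. -0. -1.] F [0.8 0.5 1.6] open 0.001 q [ 0.21  0.3   1.57 -0.    1.27 -0.23]
tip in case [0.019  0.085  0.1815]
```

View pics/s7c.png

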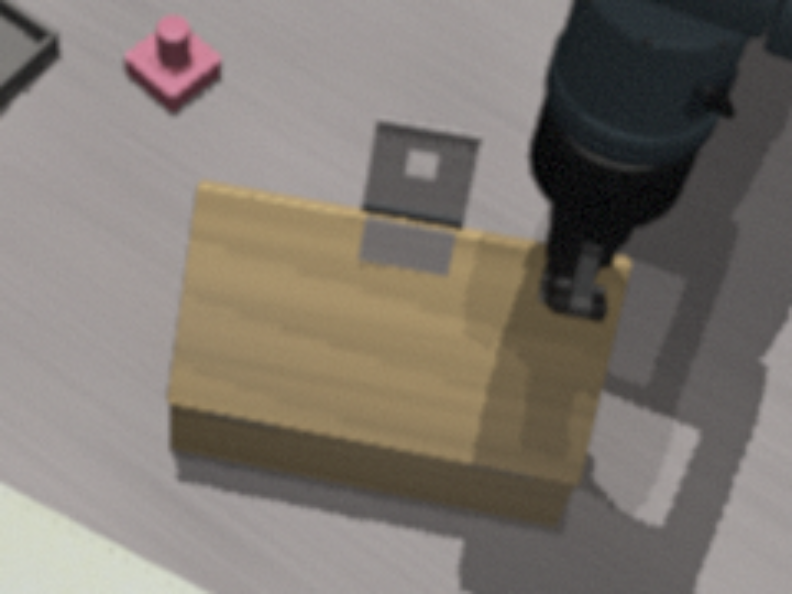

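View pics/w7.png

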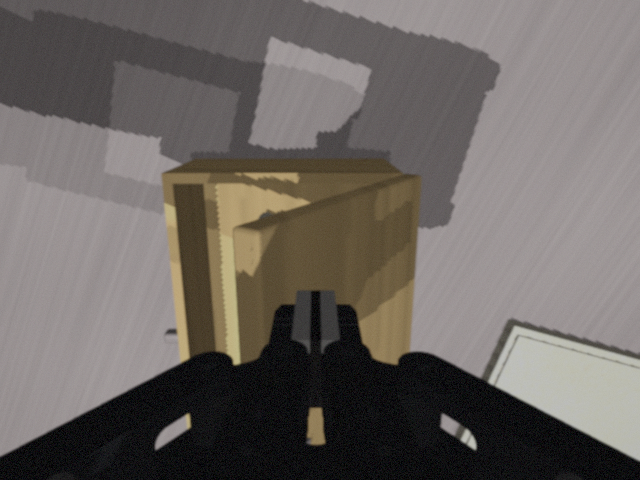

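The lid follows the finger (at about 0.95 rad) with the hasp sticking out. I'll continue the arc.

Call:
move_arm(rows="-0.8 0 0.55 0 0 0 0;-0.8 0 0.6 0 0 0 0;-0.75 0 0.65 0 0 0 0;-0.7 0 0.7 0 0 0 0;-0.65 0 0.8 0 0 0 0;-0.55 0 0.8 0 0 0 0;-0.5 0 0.85 0 0 0 0;-0.4 0 0.9 0 0 0 0;-0.35 0 0.95 0 0 0 0;-0.3 0 0.95 0 0 0 0;-0.2 0 0.8 0 0 0 0;0 0 0.3 0 0 0 0")

```text
time_s: 16.45
eef_pos: [0.504, 0.2116, 0.1649]
eef_rot: [-0.0, 0.976, 0.216, -0.001]
wrist_force: [-0.4, 0.6, 0.6]
opening: 0.003
```

```bash
python3 - <<'E'
from tip import *
tip()
E
```

```text
t 16.45 p [0.504  0.2116 0.1649] x [ 0.907  0.421 -0.002] z [-0.002 -0.    -1.   ] F [-0.4  0.6  0.6] open 0.003 q [ 0.18  0.29  1.79  0.    1.07 -0.25]
tip in case [-0.041   0.0851  0.0919]
```

Call:
move_arm(rows="0 0 0.3 0 0 0 0;0 0 0.2 0 0 0 0;0 0 0.1 0 0 0 0;0 0 0 0 0 0 0")

```text
time_s: 16.85
eef_pos: [0.5048, 0.2118, 0.1603]
eef_rot: [-0.0, 0.976, 0.216, 0.0]
wrist_force: [0.6, 0.2, 0.2]
opening: -0.006
```

Call:
move_arm(rows="0 0 0.15 0 0 0 0;0 0 0 0 0 0 0;0 0 0 0 0 0 0")

```text
time_s: 17.15
eef_pos: [0.505, 0.2119, 0.1596]
eef_rot: [0.0, 0.976, 0.216, 0.0]
wrist_force: [-1.4, -0.9, 5.4]
opening: 0.002
```

```bash
python3 - <<'E'
from tip import *
tip(); cam('scene','s8')
E
python3 -c "
import cv2
a=cv2.imread('pics/s8.png')[200:380,280:520]
cv2.imwrite('pics/s8c.png',cv2.resize(a,None,fx=3.3,fy=3.3))"
```

```text
t 17.15 p [0.505  0.2119 0.1596] x [0.907 0.421 0.001] z [ 0.001  0.    -1.   ] F [-1.4 -0.9  5.4] open 0.002 q [ 0.18  0.3   1.79 -0.    1.06 -0.25]
tip in case [-0.0398  0.0849  0.0866]
```

View pics/s8c.png

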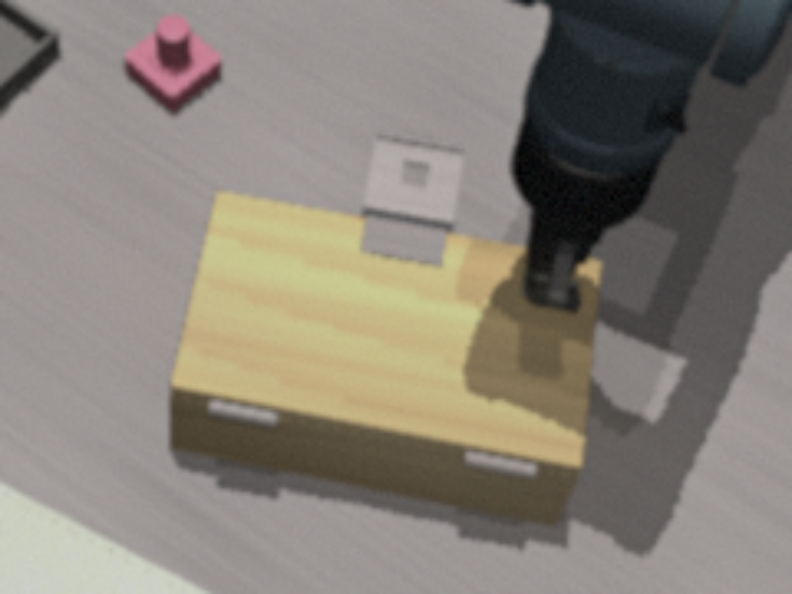

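Call:
move_arm(rows="0 0 0.2 0 0 0 0;0 0 0 0 0 0 0;0 0 0 0 0 0 0")

```text
time_s: 17.5
eef_pos: [0.5051, 0.2119, 0.1595]
eef_rot: [0.0, 0.976, 0.216, 0.0]
wrist_force: [-7.8, -2.2, 20.3]
opening: -0.002
```

Solid stop at tip z 86.5 mm (20 N): the lid is shut. I'll go up, move in front at case y=+22, and tilt the tool 30° so the fingertips lean toward the case front.

Call:
move_arm(rows="0 0 -2 0 0 0 0;0 0 -4 0 0 0 0;-2 1 0 0 0 0 0;-3 2 0 0 0 0 0;-3 2 0 0 0 0 0;-2.9 1.3 0 0 0 0 0;0 0 0 0 7.5 0 0;0 0 0 0 7.5 0 0;0 0 0 0 7.5 0 0;0 0 0 0 7.5 0 0;0 0 0 0 0 0 0;0 0 0 0 0 0 0")

```text
time_s: 18.7
eef_pos: [0.4323, 0.1082, 0.217]
eef_rot: [-0.055, 0.944, 0.208, 0.252]
wrist_force: [0.6, -0.9, -0.3]
opening: 0.001
```

```bash
python3 - <<'E'
from tip import *
tip(); cam('scene','s9'); cam('wrist','w9');cam('top','t9')
import cv2
a=cv2.imread('pics/s9.png')[200:380,280:520];b=cv2.imread('pics/t9.png')[130:310,100:320]
a=cv2.resize(a,(400,300));b=cv2.resize(b,(400,300));w=cv2.resize(cv2.imread('pics/w9.png'),(400,300))
cv2.imwrite('pics/m9.png',np.vstack([np.hstack([a,b]),np.hstack([w,w*0])]))
E
```

```text
t 18.7 p [0.4323 0.1082 0.217 ] x [0.787 0.364 0.498] z [ 0.452  0.209 -0.867] F [ 0.6 -0.9 -0.3] open 0.001 q [-0.19 -0.28  2.31  0.45  0.73 -0.91]
tip in case [-0.113   0.0214  0.1537]
```

View pics/m9.png

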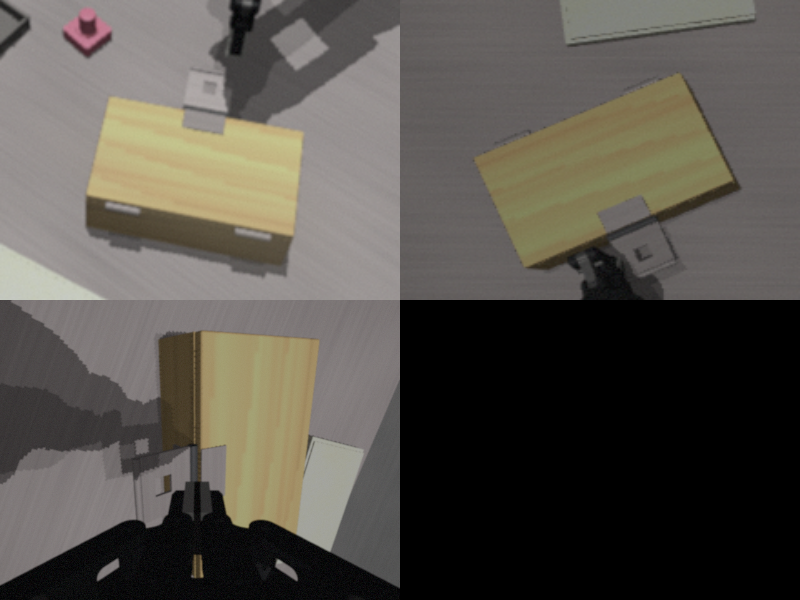

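```bash
python3 - <<'E'
from fit import *
p=np.load('case.npy'); c=cam('top')
for u in [(252.4,287.2),(232,296)]:
  for z in (.08,.093,.105):
    w=ray(c,*u,z); d=w-[p[0],p[1],0]; a=p[2]
    print(z,np.round([np.cos(a)*d[0]+np.sin(a)*d[1],-np.sin(a)*d[0]+np.cos(a)*d[1]],4))
cv2.imwrite('pics/t9c.png',cv2.resize(c['color'][200:310,170:320],None,fx=5,fy=5,interpolation=cv2.INTER_CUBIC))
E
```

```text
0.08 [-0.13   -0.0271]
0.093 [-0.1312 -0.0287]
0.105 [-0.1322 -0.0303]
0.08 [-0.1291  0.0149]
0.093 [-0.1302  0.0127]
0.105 [-0.1313  0.0106]
```

View pics/t9c.png

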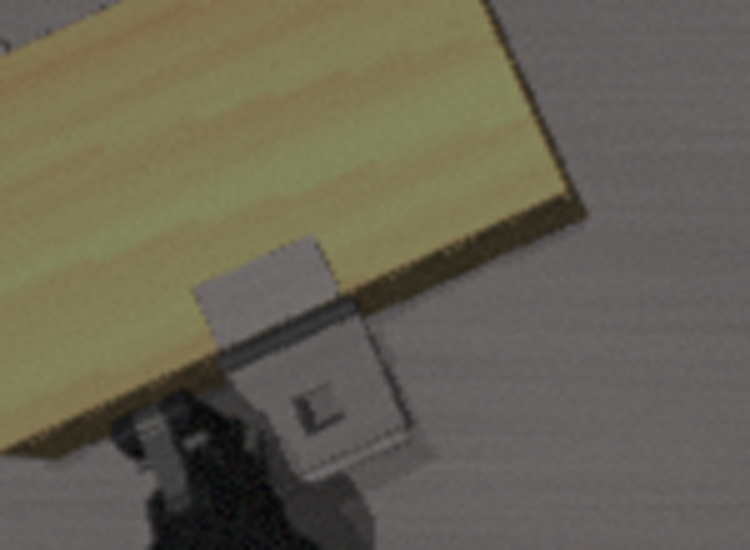

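```bash
python3 - <<'E'
from tip import *
tc=tip(); c=cam('top'); s=cam('scene'); w=cam('wrist')
o=ctrl.get_obs(); ww,x,y,z=o['eef_rot']; r=R.from_quat([x,y,z,ww]).as_matrix()
t=o['eef_pos']+r[:,2]*.073
f=lambda u:((u-[170,200])*5).round()
print('tip top crop',f(proj(c,t)),'tcp',f(proj(c,o['eef_pos'])),'scene',proj(s,t),'wrist',proj(w,t))
for y in (-.028,.028): print('hasp corner',f(proj(c,fit.T(p,[-.129,y,.092]))),proj(w,fit.T(p,[-.129,y,.092])), 'hinge',f(proj(c,fit.T(p,[-.075,y,.081]))),proj(w,fit.T(p,[-.075,y,.081])))
E
```

```text
t 18.9 p [0.4332 0.1088 0.2174] x [0.785 0.366 0.499] z [ 0.453  0.21  -0.866] F [ 0.1  0.9 -0.5] open -0.001 q [-0.19 -0.27  2.3   0.46  0.73 -0.91]
tip in case [-0.1118  0.0216  0.1541]
tip top crop [232. 443.] tcp [233. 540.] scene [420.58344186 234.34067645] wrist [314.14468703 313.14600408]
hasp corner [408. 432.] [222.82998078 363.13196338] hinge [356. 304.] [307.35530254 327.30274356]
hasp corner [272. 494.] [215.68039805 256.32030986] hinge [221. 365.] [306.99873011 234.11470288]
```

View pics/w9.png

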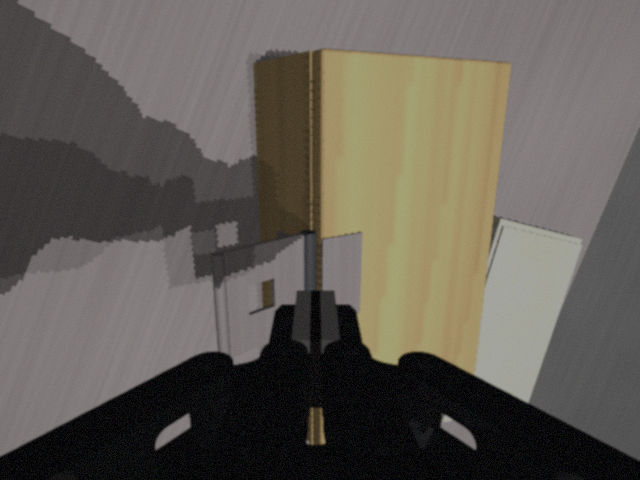

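The wrist projections match the picture (hasp corner predicted (216,256), seen (213,256)). I'll press down on the hasp's +y strip.

Call:
move_arm(rows="-1 0 1.73 0 0 0 0;-1 0 1.73 0 0 0 0;-0.5 0 0.87 0 0 0 0;-0.5 0 0.87 0 0 0 0;-0.5 0 0.87 0 0 0 0;-0.5 0 0.87 0 0 0 0;-0.4 0 0.7 0 0 0 0;0 0 0 0 0 0 0")

```text
time_s: 19.85
eef_pos: [0.4321, 0.1089, 0.1277]
eef_rot: [-0.056, 0.943, 0.208, 0.252]
wrist_force: [-0.1, 0.3, 0.1]
opening: 0.0
```

```bash
python3 - <<'E'
from tip import *
tip(); cam('wrist','w10'); cam('top','t10')
a=cv2.imread('pics/t10.png')[200:310,170:320]; w=cv2.imread('pics/w10.png')
cv2.imwrite('pics/m10.png',np.hstack([cv2.resize(w,(440,330)),cv2.resize(a,(360,330)[:1]+(330,) )]))
E
```

```text
t 19.85 p [0.4321 0.1089 0.1277] x [0.787 0.365 0.499] z [ 0.452  0.211 -0.867] F [-0.1  0.3  0.1] open 0.0 q [-0.19 -0.04  2.35  0.67  0.49 -1.18]
tip in case [-0.1129  0.0223  0.0644]
```

View pics/m10.png

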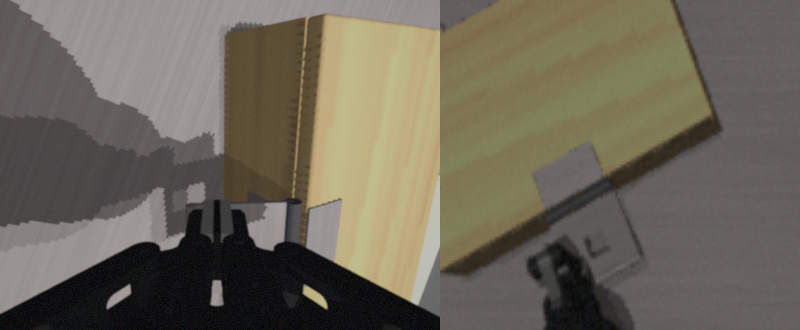

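View pics/w10.png

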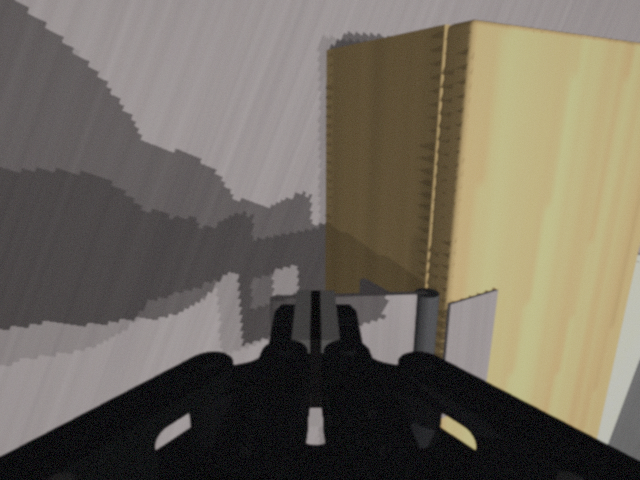

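```bash
python3 - <<'E'
from tip import *
c=cam('top'); w=cam('wrist'); s=cam('scene')
for ph in (1.78,1.5,1.2,1.,.8):
  for y in (-.028,.028):
    q=fit.T(p,fit.hasp(0,ph,.055,y)); print(ph,y,'wrist',proj(w,q).round(),'top',proj(c,q).round(),'scene',proj(s,q).round())
cv2.imwrite('pics/m11.png',np.hstack([cv2.resize(c['color'][220:310,200:290],(400,400),interpolation=cv2.INTER_CUBIC),cv2.resize(s['color'][200:290,360:450],(400,400),interpolation=cv2.INTER_CUBIC)]))
E
```

```text
1.78 -0.028 wrist [312. 496.] top [252. 286.] scene [394. 241.]
1.78 0.028 wrist [311. 344.] top [224. 299.] scene [420. 245.]
1.5 -0.028 wrist [288. 465.] top [253. 287.] scene [393. 244.]
1.5 0.028 wrist [285. 323.] top [226. 299.] scene [420. 249.]
1.2 -0.028 wrist [278. 433.] top [254. 285.] scene [392. 250.]
1.2 0.028 wrist [274. 301.] top [227. 298.] scene [418. 254.]
1.0 -0.028 wrist [278. 414.] top [253. 283.] scene [391. 254.]
1.0 0.028 wrist [275. 289.] top [227. 295.] scene [417. 259.]
0.8 -0.028 wrist [284. 397.] top [253. 280.] scene [391. 259.]
0.8 0.028 wrist [281. 278.] top [227. 292.] scene [417. 264.]
```

View pics/m11.png

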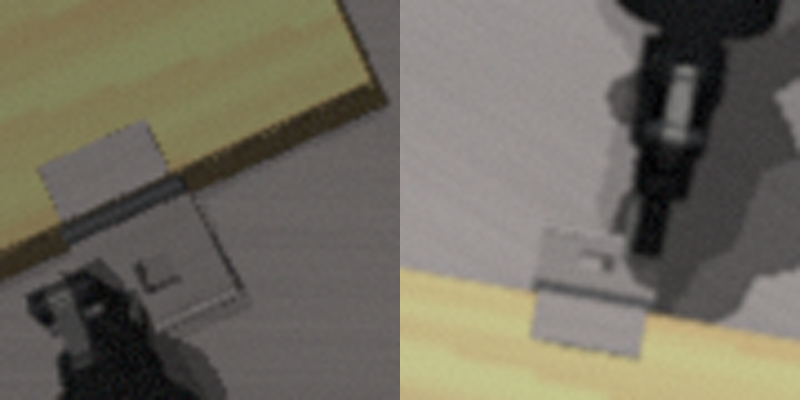

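The hasp has moved to about 1.15 rad (scene tip corner at v≈251, wrist corner (271,296)). I'll keep sweeping down and in.

Call:
move_arm(rows="0 0 0.9 0 0 0 0;0 0 0.9 0 0 0 0;0 0 0.9 0 0 0 0;0.15 0 0.3 0 0 0 0;0.15 0 0.3 0 0 0 0;0.15 0 0.3 0 0 0 0;0 0 0 0 0 0 0;0 0 0 0 0 0 0")

```text
time_s: 20.9
eef_pos: [0.4523, 0.118, 0.0997]
eef_rot: [-0.056, 0.943, 0.208, 0.253]
wrist_force: [0.2, 0.7, 0.1]
opening: -0.001
```

```bash
python3 - <<'E'
from tip import *
tip()
c=cam('top'); w=cam('wrist','w12'); s=cam('scene')
for ph in (.8,.6,.4,.2,0):
  for y in (-.028,.028):
    q=fit.T(p,fit.hasp(0,ph,.055,y)); print(ph,y,'wrist',proj(w,q).round(),'top',proj(c,q).round(),'scene',proj(s,q).round())
cv2.imwrite('pics/m12.png',np.hstack([cv2.resize(c['color'][220:310,200:290],(400,400),interpolation=cv2.INTER_CUBIC),cv2.resize(s['color'][200:290,360:450],(400,400),interpolation=cv2.INTER_CUBIC)]))
E
```

```text
t 20.9 p [0.4523 0.118  0.0997] x [0.785 0.365 0.5  ] z [ 0.454  0.211 -0.866] F [0.2 0.7 0.1] open -0.001 q [-0.15  0.09  2.3   0.78  0.41 -1.26]
tip in case [-0.0906  0.0219  0.0365]
0.8 -0.028 wrist [266. 462.] top [253. 280.] scene [391. 259.]
0.8 0.028 wrist [260. 321.] top [227. 292.] scene [417. 264.]
0.6 -0.028 wrist [278. 441.] top [251. 277.] scene [390. 264.]
0.6 0.028 wrist [275. 307.] top [226. 288.] scene [416. 269.]
0.4 -0.028 wrist [295. 424.] top [250. 272.] scene [389. 269.]
0.4 0.028 wrist [293. 295.] top [224. 284.] scene [415. 274.]
0.2 -0.028 wrist [313. 410.] top [248. 268.] scene [388. 274.]
0.2 0.028 wrist [313. 286.] top [223. 279.] scene [414. 279.]
0 -0.028 wrist [334. 400.] top [246. 263.] scene [387. 278.]
0 0.028 wrist [336. 280.] top [220. 274.] scene [413. 283.]
```

View pics/m12.png

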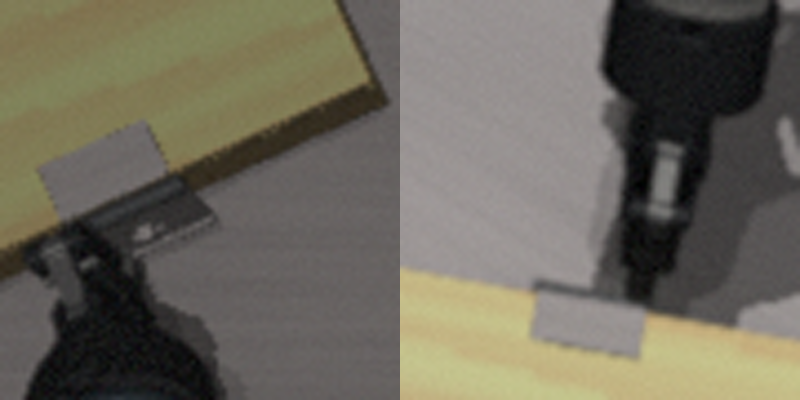

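View pics/w12.png

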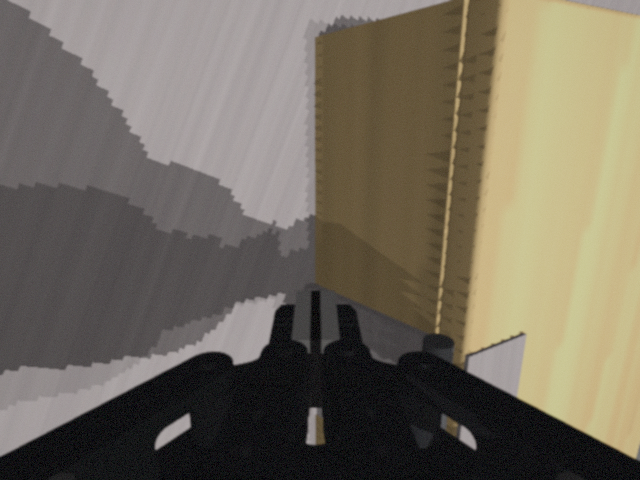

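The hasp is at about 0.25 rad (top corner (248,269)). Pressing in +x.

Call:
move_arm(rows="0.26 0 0.15 0 0 0 0;0.26 0 0.15 0 0 0 0;0.17 0 0.1 0 0 0 0;0 0 0 0 0 0 0;0 0 0 0 0 0 0")

```text
time_s: 21.55
eef_pos: [0.4594, 0.1214, 0.0995]
eef_rot: [-0.056, 0.943, 0.208, 0.253]
wrist_force: [-1.2, -0.9, -1.4]
opening: -0.0
```

```bash
python3 - <<'E'
from tip import *
tip()
E
```

```text
t 21.55 p [0.4594 0.1214 0.0995] x [0.786 0.365 0.5  ] z [ 0.453  0.211 -0.866] F [-1.2 -0.9 -1.4] open -0.0 q [-0.14  0.11  2.29  0.77  0.4  -1.24]
tip in case [-0.0827  0.022   0.0363]
```

Slight contact force is building, so I'll press a bit more.

Call:
move_arm(rows="0.17 0 0.1 0 0 0 0;0.17 0 0.1 0 0 0 0;0 0 0 0 0 0 0;0 0 0 0 0 0 0")

```text
time_s: 21.95
eef_pos: [0.461, 0.1223, 0.0988]
eef_rot: [-0.055, 0.944, 0.208, 0.252]
wrist_force: [-27.8, -18.1, 25.1]
opening: -0.002
```

```bash
python3 - <<'E'
from tip import *
tip()
c=cam('top'); s=cam('scene')
cv2.imwrite('pics/m13.png',np.hstack([cv2.resize(c['color'][220:310,200:290],(400,400),interpolation=cv2.INTER_CUBIC),cv2.resize(s['color'][200:290,360:450],(400,400),interpolation=cv2.INTER_CUBIC)]))
E
```

```text
t 21.95 p [0.461  0.1223 0.0988] x [0.787 0.366 0.498] z [ 0.452  0.209 -0.867] F [-27.8 -18.1  25.1] open -0.002 q [-0.14  0.12  2.28  0.77  0.4  -1.23]
tip in case [-0.0811  0.0221  0.0355]
```

View pics/m13.png

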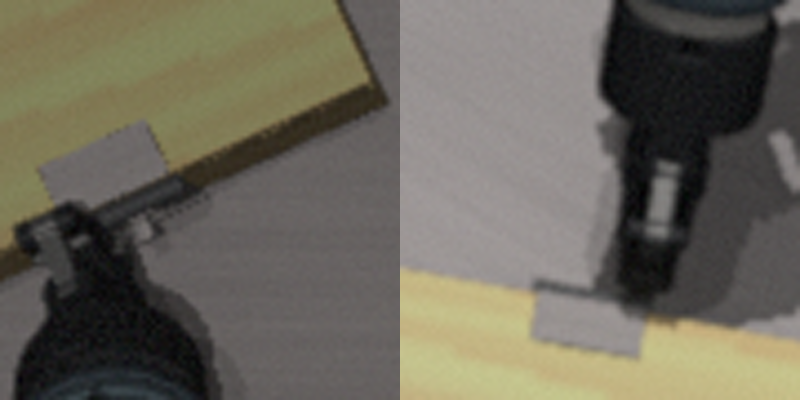

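Hard stop against the front. I'll back off at once and go up.

Call:
move_arm(rows="-0.5 0 -0.3 0 0 0 0;-1.7 0 -1 0 0 0 0;-2.6 0 -1.5 0 0 0 0;-1.7 0 -1 0 0 0 0;1 0 -1.7 0 0 0 0;2 0 -3.4 0 0 0 0;2 0 -3.4 0 0 0 0;2 0 -3.4 0 0 0 0;1 0 -1.7 0 0 0 0;0 0 0 0 0 0 0;0 0 0 0 0 0 0")

```text
time_s: 23.15
eef_pos: [0.396, 0.0918, 0.2579]
eef_rot: [-0.056, 0.943, 0.208, 0.253]
wrist_force: [-0.3, 0.3, -0.8]
opening: -0.003
```

```bash
python3 - <<'E'
from tip import *
tip()
c=cam('top','t14'); s=cam('scene'); w=cam('wrist','w14')
for ph in (.4,.2,.1,0):
  for y in (-.028,.028):
    q=fit.T(p,fit.hasp(0,ph,.055,y)); print(ph,y,'wrist',proj(w,q).round(),'topcrop',((proj(c,q)-[200,220])*40/9).round(),'scene',proj(s,q).round())
cv2.imwrite('pics/m14.png',np.hstack([cv2.resize(c['color'][220:310,200:290],(400,400),interpolation=cv2.INTER_CUBIC),cv2.resize(s['color'][200:290,360:450],(400,400),interpolation=cv2.INTER_CUBIC)]))
E
```

```text
t 23.15 p [0.396  0.0918 0.2579] x [0.785 0.365 0.501] z [ 0.455  0.21  -0.865] F [-0.3  0.3 -0.8] open -0.003 q [-0.28 -0.49  2.35  0.43  0.92 -0.92]
tip in case [-0.1526  0.0218  0.1947]
0.4 -0.028 wrist [274. 273.] topcrop [222. 233.] scene [389. 269.]
0.4 0.028 wrist [272. 202.] topcrop [108. 285.] scene [415. 274.]
0.2 -0.028 wrist [284. 269.] topcrop [213. 212.] scene [388. 274.]
0.2 0.028 wrist [283. 199.] topcrop [100. 264.] scene [414. 279.]
0.1 -0.028 wrist [290. 267.] topcrop [209. 201.] scene [387. 276.]
0.1 0.028 wrist [289. 198.] topcrop [ 96. 253.] scene [413. 281.]
0 -0.028 wrist [296. 266.] topcrop [204. 190.] scene [387. 278.]
0 0.028 wrist [295. 198.] topcrop [ 91. 242.] scene [413. 283.]
```

View pics/m14.png

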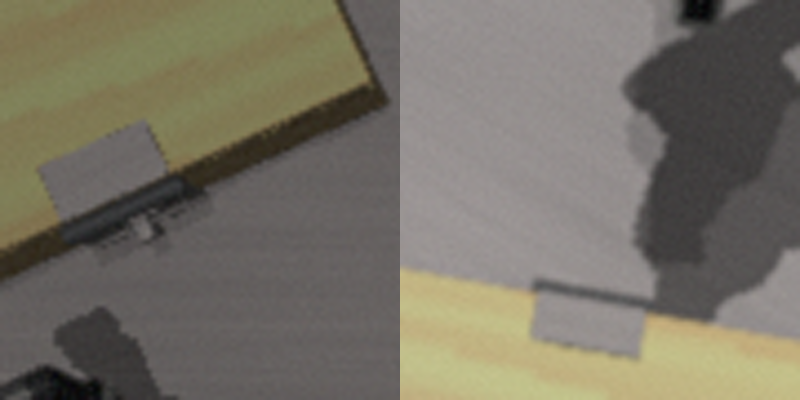

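View pics/w14.png

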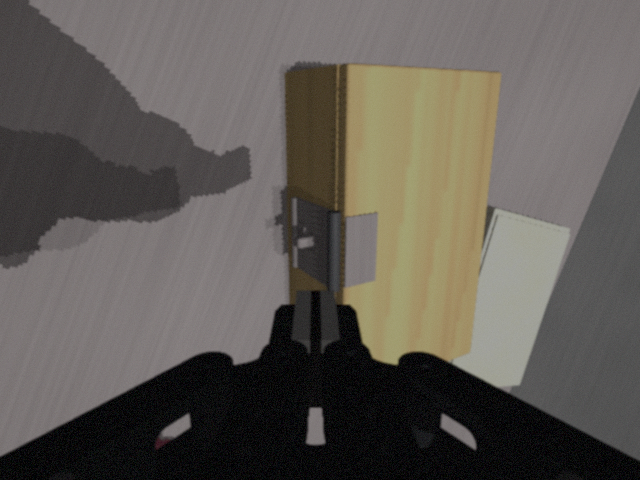

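```bash
python3 - <<'E'
from tip import *
a=cv2.imread('pics/w14.png')[180:300,250:410]; cv2.imwrite('pics/w14c.png',cv2.resize(a,None,fx=5,fy=5,interpolation=cv2.INTER_CUBIC))
w=cam('wrist'); c=cam('top')
for th in (0,.05,.1):
  print(th,[proj(w,fit.T(p,fit.lid(th,.14,.012,y))).round(1) for y in(-.12,.12)],[proj(c,fit.T(p,fit.lid(th,.14,.012,y))).round(1) for y in(-.12,.12)])
for ph in (0,.06,.12,.2): print(ph,[((proj(w,fit.T(p,fit.hasp(0,ph,.055,y)))-[250,180])*5).round() for y in(-.028,.028)])
E
```

```text
0 [array([341.1, 404.8]), array([347.7,  62.8])] [array([283.7, 237.9]), array([167.9, 290.7])]
0.05 [array([347.1, 409.9]), array([355.6,  61.8])] [array([283.2, 237.1]), array([166.6, 290.3])]
0.1 [array([353.8, 414.9]), array([364.2,  60.8])] [array([282.6, 236.1]), array([165.1, 289.6])]
0 [array([231., 432.]), array([226.,  89.])]
0.06 [array([213., 436.]), array([207.,  92.])]
0.12 [array([195., 440.]), array([189.,  94.])]
0.2 [array([172., 446.]), array([165.,  98.])]
```

View pics/w14c.png

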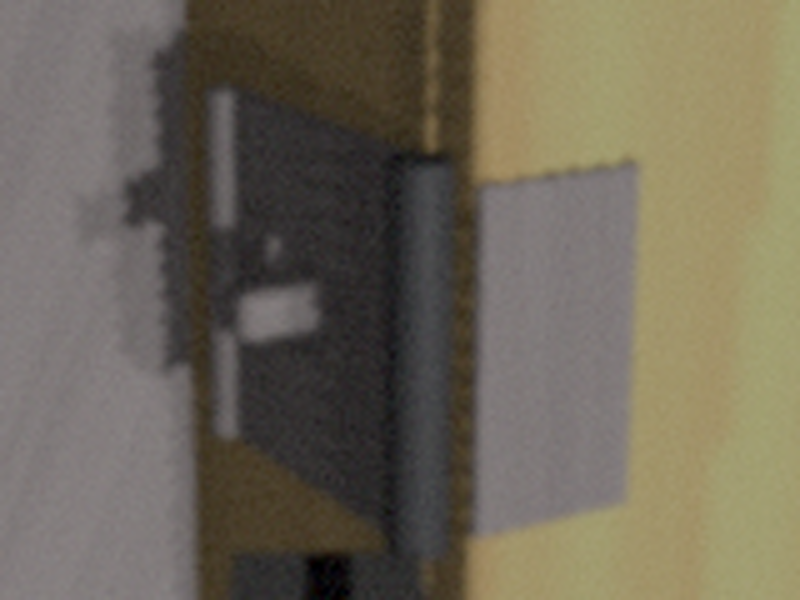

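The hasp's end strip is centred at crop x≈223 (prediction 226–231 for 0 rad, about 190 for 0.12). The catch comes through the slot, and the lid edge matches 0 rad. Handing in.

```bash
python3 - <<'E'
from tip import *
tip(); print(ctrl.hand_in())
E
```

```text
t 23.4 p [0.3953 0.092  0.2563] x [0.787 0.364 0.498] z [ 0.451  0.211 -0.867] F [ 0.6 -0.5 -0.6] open -0.002 q [-0.28 -0.49  2.35  0.43  0.92 -0.92]
tip in case [-0.1534  0.0224  0.193 ]
the job is handed in; nothing more can be done
None
```

The square stamp is in the case, the lid is shut and the hasp is down over the catch. I handed the job in at 23.4 s; it gives no verdict.

- **Stamp:** I took it from the bin by its stem and let it go on the case's free half, about 110 mm from the kept stamp. With the lid still open, the wrist camera showed both stamps standing upright. I could not look inside again after the lid closed.
- **Lid:** it came to a hard stop at about 20 N with the fingertips at 86.5 mm, where the closed lid's top should be 87 mm. In the last picture its front edge fitted an angle of 0 rad.
- **Hasp:** I pushed it beside the slot down to a hard stop against the front. That last push briefly read about 41 N at the wrist, through the fingertips as far as I can tell, so I backed off at once. It should be clear of the 40 N limit on the arm and gripper body, but I couldn't measure that separately. The last picture shows the catch through the slot and the hasp within about 0.05 rad of flat.
- **At hand-in:** the arm was clear, with its fingertips about 0.1 m from the case. The robot never gripped the other stamps or the pink look-alikes, but I did not re-measure where they stand at the end.

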